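# Post the cover-glass carton through the returns flap

### The job

Return the unopened oblong cover-glass carton that lies at the front of the bench to one side of the white returns box (not the square one there, nor the cartons at the back by the pipette stand): push it across the box's loading tray and all the way through the sprung flap, so that it drops inside and the flap snaps shut behind it. Leave the square carton where it is.

Things in the scene. Friction and masses are not known exactly. Their poses are not given: they have to be found in the camera images.
- long_carton: The carton to return: flat, white, oblong, 50 x 66 x 16 mm, about 60 g, lying flat. Origin: centre of its underside; x along the 50 mm width, y along the 66 mm length, z up. Grip it across the 50 mm width.
- square_carton: A bystander: white, square, 56 x 56 x 22 mm, lying flat. Origin: centre of its underside. Must stay where it is.
- returns_box: White metal box fixed to the bench, 150 mm wide, steel loading tray before its flap. Origin: bench level under the middle of the sill; x points through the flap into the box, z up. Tray: flat, top at z = 0.090, x = -0.114 to the sill at -0.002, side edges 7 mm high at y = +-0.073. Right behind the sill is a drop to the floor (z = 0.008); inside to x = 0.150, y = +-0.070. Roof top z = 0.138.
- flap (a joint): Angle of the sprung flap, an aluminium plate 128 x 48 mm hinged at its upper edge: 0 shut, up to 2.0 rad, growing as the lower edge swings inwards (the only way it opens). A light spring shuts it: about 0.6 N at the lower edge starts it, about 2 N on a carton passing below it.
- sill (a point): Point at the middle of the sill, at tray level (axes as returns_box). The shut flap rises from here, leaning back 35 deg, to its hinge under the roof's front edge, 27 mm further in and 41 mm higher; opening 130 mm wide. So a finger pointing down can follow a thing until its front is about 25 mm past the sill; a carton pushed with its rear past the sill tips and drops in.
Not all that is in view belongs to the job. Leave any orange or purple look-alike of the long_carton alone.

How it is judged:
On the way:
1. the oblong carton is at the sill and has pushed the flap open (value of joint flap above 0.3 rad and x of long_carton in the frame of returns_box above -0.06 m and z of long_carton in the frame of returns_box above 0 m).
At the end, for the whole second after the job is handed in: The oblong carton is inside the returns box, below the sill and behind the front wall, in any attitude, the flap is shut (within 0.1 rad), and the square carton is within 30 mm of where it stood (x of long_carton in the frame of returns_box between -0.006 and 0.155 m and y of long_carton in the frame of returns_box between -0.075 and 0.075 m and z of long_carton in the frame of returns_box between 0 and 0.085 m and value of joint flap below 0.1 rad and distance of square_carton from where it was at the start of the episode below 0.03 m); the robot touches nothing.
It fails at once if the square carton is moved more than 30 mm (distance of square_carton from where it was at the start of the episode above 0.03 m).
It also fails if it takes over 45 s, if anything falls off the work surface, if the arm or the gripper's body presses on something with over 40 N, if the wrist force passes 120 N, or if a joint passes its speed limit or range.

### The arm

A 7-joint arm with a two-finger parallel gripper is mounted at the origin on a cart in front of the work surface, level with it; the furniture and walls round the work are solid. World frame = base frame: x ahead of the robot, y to its left, z up, the work surface at z = 0. Lengths are in m, angles in rad, forces in N, time in s.
With the tool pointing down it reaches from about 0.35 to 0.9 m from the base axis. Payload 8.1 kg.
Tool frame: the origin (TCP) lies at the very end of the fingers, on their centre line; the grasp point (between the pads) lies arm.grip_point_offset behind it (arm.grip_point_offset is the distance from the TCP to the grasp point, in m); z points along the fingers, y is the line along which they close (so a half turn about z gives the same grasp; the last joint's range is limited). The gripper opens to 92 mm and grips with 3 to 60 N. Pads are 19 mm wide; open, the fingers measure 130 mm over their backs; the gripper's body (75 mm by 190 mm) begins 47 mm behind the grasp point.
Start: joints at [1.005, 0.434, 0.025, 1.573, -0.012, 1.134, -0.075], TCP at [0.279, -0.559, 0.227] pointing down, gripper open.
Joint ranges: [-2.62, 2.62], [-0.44, 2.09], [-1.27, 1.32], [0.08, 2.57], [-1.32, 4.46], [0.12, 2], [-2.74, 2.74]. Speed limits (rad/s): [2.22, 2.22, 3.01, 3.01, 3.14, 3.14, 3.14].

### API

Orientations are given as a rotation vector (axis times angle).
In Python, from cell import arm gives the robot as it stands. The module is installed in compiled form; this text tells all that it offers.
- The arm moves only by the shell command python3 -m creep 'ROWS' [OPENING] [FORCE]. ROWS is JSON, a list of rows, each a list of 6 numbers: the shift along the tool's x, y, z scaled (see below), then the turn, a rotation vector about the tool's x, y, z scaled (see below). A call has 1 to 20 rows; each row shifts and turns the commanded pose from where the row before left it, along the tool's axes as they then stand; what a row does not reach is not made up. The controller multiplies each number of a shift by 0.4 m and each number of a turn by 120 degrees. A row lasts 1/12 s, in which the tool goes at most 41.7 mm and 7.16 degrees, less where a joint would pass 70% of its speed; a pose out of reach is approached as far as the arm can. A call with a number of a shift or a turn outside -1 to 1 is refused whole. A call with a gripper value outside its range is refused whole. OPENING is the closure, from -1 (fully open) to 1 (shut), set as the call begins (- or left out, the last holds). The fingers move at their own pace and stop on an object; FORCE is the grip in N (left out, the last holds). Time passes only in rows, so rows that do not move let the fingers close. It gives the time, the measured TCP pose, the force, the opening and the grip force at its end, in the units of the state.
- arm.observe(): the state, without advancing time (a new reading comes with each control period).
- arm.get_image(name): name is "scene" or "side" or "wrist"; returns a dict with "frame" (480x640x3 uint8, red, green, blue), "intrinsics" (3x3 intrinsics, pixels), "rvec" (rotation vector, rad) and "tvec" (3), from world to camera coordinates, as OpenCV has them; the wrist camera has in their place "mount" (4x4, takes a point from camera to tool coordinates, whose origin is the TCP and whose axes are the flange's). Camera axes: x right, y down, z forward; pixel columns grow to the right and rows downward; lengths in m; the calibration is good to about 2 mm. A picture is of the moment at which its call begins: read the wrist's pose just before it. There is no depth.
- arm.sign_off(): hands the job in; it is judged then, once.
The state is a dict: "clock": time; "joints": joint angles; "dq": joint speeds; "joint_efforts": joint torques, N m; "position": TCP position; "ee_rot": TCP orientation; "force": force on the tool from outside, world axes, zero at the start; "ft_torque": the same for the moment, N m; "width": opening from 0.0 (shut) to 1.0 (fully open); "gripper_force": force on a finger pad.
Only numpy, scipy, OpenCV 4.12 (cv2) and the standard library are available. Lean on these libraries where they do the work, as an engineer would, in place of code of your own. Each camera call takes 0.05 s, during which the arm holds its last target. There are 200 camera calls.

## Working session

There is one attempt and no reset: what is moved stays moved. The work goes in short steps, Python scripts to look and compute and a shell command to move; the robot and the scene stay as the last step left them, time stands still between calls to the robot, and variables do not carry over. Pictures are saved under pics/ and viewed, at most 10 in all, crops included, and the job is handed in when it is done.

```bash
mkdir -p pics; python3 - <<'E'
from cell import arm
import cv2,pickle
s=arm.observe();print(s['position'],s['ee_rot'],s['width'],arm.grip_point_offset)
d={}
for n in("scene","side"):
    d[n]=arm.get_image(n);cv2.imwrite(f"pics/{n}0.png",d[n]["frame"][:,:,::-1])
pickle.dump(d,open("cal.pkl","wb"))
E
```

```text
[ 0.27874405 -0.5588283   0.22596007] [-3.05643113e+00 -7.20030428e-01  7.52876584e-04] 1.002162247676272 0.0188
```

View pics/scene0.png

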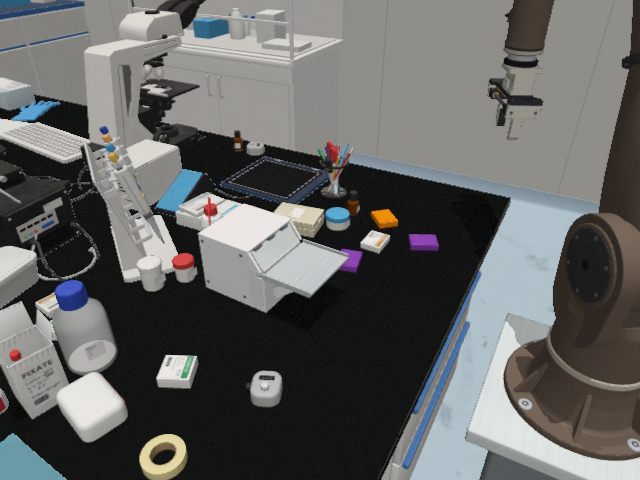

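View pics/side0.png

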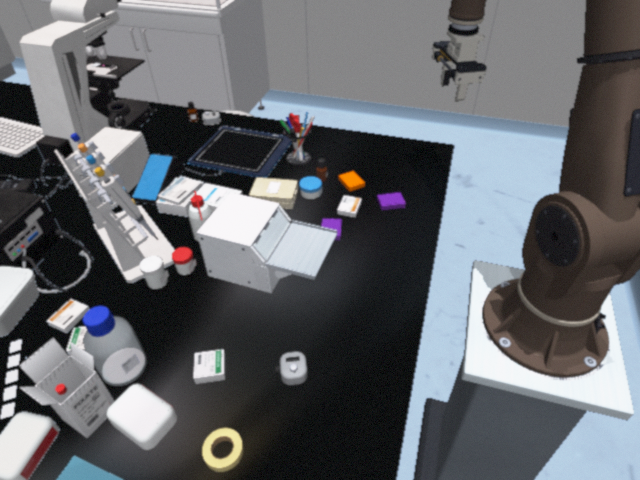

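```bash
cat > h.py <<'E'
import numpy as np,cv2,pickle
D=pickle.load(open("cal.pkl","rb"))
def P(n):
    d=D[n];R=cv2.Rodrigues(np.array(d["rvec"],float))[0];return d["intrinsics"],R,np.array(d["tvec"],float).ravel()
def plane(n,uv,z):
    K,R,t=P(n);r=R.T@np.linalg.solve(K,[*uv,1.]);c=-R.T@t;return c+r*(z-c[2])/r[2]
def proj(n,X):
    K,R,t=P(n);p=(np.atleast_2d(X)@R.T+t)@K.T;return p[:,:2]/p[:,2:]
E
python3 - <<'E'
from h import *
for n,pts in(("scene",[(375,241),(177,371),(260,270)]),("side",[(349,205),(209,366),(391,201),(330,227)])):
    for p in pts: print(n,p,plane(n,p,.016).round(3))
    print((-P(n)[1].T@P(n)[2]).round(2))
def crop(n,x,y,w,h,s):return cv2.resize(D[n]["frame"][y:y+h,x:x+w,::-1],None,fx=s,fy=s,interpolation=cv2.INTER_CUBIC)
a=crop("scene",345,220,50,37,8);b=crop("scene",150,345,50,37,8);c=crop("side",325,186,50,37,8);d=crop("side",184,343,50,37,8)
cv2.imwrite("pics/c1.png",np.vstack([np.hstack([a,b]),np.hstack([c,d])]))
cv2.imwrite("pics/c2.png",np.vstack([crop("scene",190,195,170,120,4)]))
E
```

```text
scene (375, 241) [ 0.483 -0.257  0.016]
scene (177, 371) [0.621 0.295 0.016]
scene (260, 270) [ 0.661 -0.023  0.016]
[0.12 0.72 0.68]
side (349, 205) [ 0.488 -0.261  0.016]
side (209, 366) [0.624 0.294 0.016]
side (391, 201) [ 0.382 -0.309  0.016]
side (330, 227) [ 0.512 -0.16   0.016]
[0.26 0.7  0.8 ]
```

View pics/c1.png

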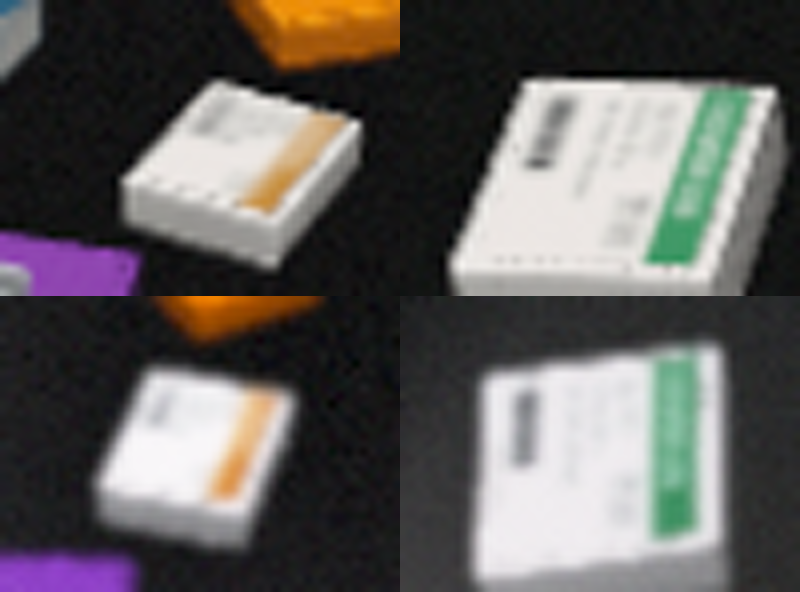

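View pics/c2.png

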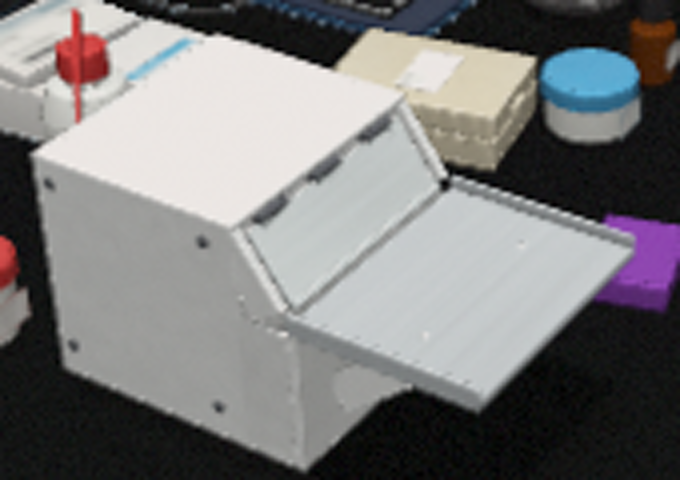

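```bash
python3 - <<'E'
from h import *
def sz(n,q,z):
    X=np.array([plane(n,p,z) for p in q]);e=np.roll(X,-1,0)-X
    print(n,z,'c',X.mean(0).round(4),'len',np.linalg.norm(e,axis=1).round(4),'ang',np.degrees(np.arctan2(e[:,1],e[:,0])).round(1))
o=[(371.9,230),(390.2,235.2),(380,246.6),(360.2,242.9)];os=[(343.75,195.25),(362.1,197.5),(355.9,214),(337.1,209.9)]
g=[(165.6,355),(196.9,356),(190,379),(156.2,377.7)];gs=[(194.4,352.9),(224.25,349.1),(224.6,374.5),(193.1,378.9)]
for z in(.016,.022):
    sz("scene",o,z);sz("side",os,z);sz("scene",g,z);sz("side",gs,z)
b=lambda L:[(190+x/4,195+y/4) for x,y in L]
print('roof');sz("scene",b([(205,35),(400,98),(232,228),(35,155)]),.138)
print('tray');sz("scene",b([(290,312),(445,185),(635,238),(480,405)]),.095)
f=D["side"]["frame"][185:295,190:350,::-1];cv2.imwrite("pics/c3.png",cv2.resize(f,None,fx=5,fy=5,interpolation=cv2.INTER_CUBIC))
E
```

```text
scene 0.016 c [ 0.4855 -0.2675  0.016 ] len [0.0496 0.0597 0.049  0.0685] ang [178.8  87.6   9.1 -91. ]
side 0.016 c [ 0.4872 -0.2655  0.016 ] len [0.0514 0.0739 0.0525 0.067 ] ang [-175.6   90.4   -3.2  -90.6]
scene 0.016 c [0.628  0.2868 0.016 ] len [0.0571 0.0538 0.0588 0.0534] ang [-153.9  117.3   25.7  -64.4]
side 0.016 c [0.6266 0.2892 0.016 ] len [0.0584 0.0573 0.0588 0.0578] ang [-155.1  116.3   25.4  -64.1]
scene 0.022 c [ 0.4822 -0.2586  0.022 ] len [0.0492 0.0592 0.0485 0.0679] ang [178.8  87.6   9.1 -91. ]
side 0.022 c [ 0.4854 -0.2581  0.022 ] len [0.051  0.0733 0.0521 0.0665] ang [-175.6   90.4   -3.2  -90.6]
scene 0.022 c [0.6234 0.2907 0.022 ] len [0.0566 0.0533 0.0582 0.0529] ang [-153.9  117.3   25.7  -64.4]
side 0.022 c [0.6238 0.2923 0.022 ] len [0.0579 0.0568 0.0583 0.0573] ang [-155.1  116.3   25.4  -64.1]
roof
scene 0.138 c [ 0.6754 -0.0009  0.138 ] len [0.1325 0.1447 0.1265 0.1454] ang [176.7  87.1  -3.1 -90.5]
tray
scene 0.095 c [0.5251 0.0071 0.095 ] len [0.1356 0.1112 0.1567 0.1179] ang [ -93.9 -178.4   88.5   -8.9]
```

View pics/c3.png

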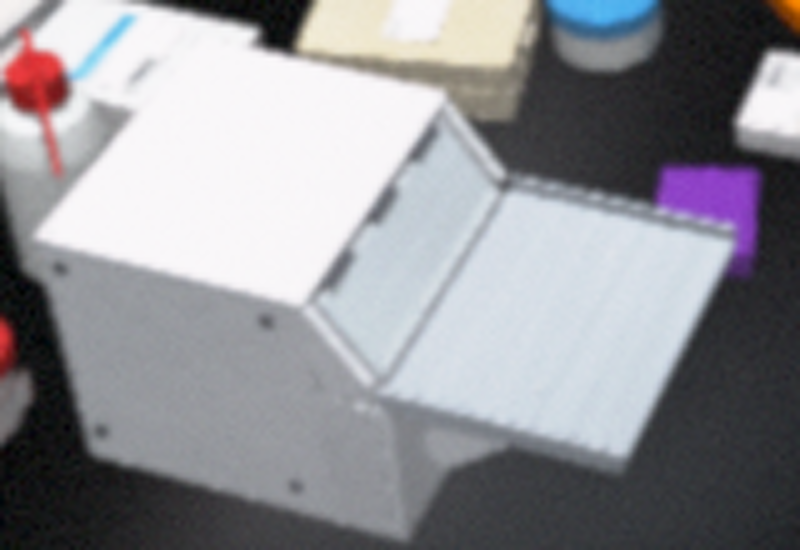

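```bash
python3 - <<'E'
from h import *
from scipy.optimize import least_squares
sc=lambda x,y:(190+x/4,195+y/4); sd=lambda x,y:(190+x/5,185+y/5)
obs={"scene":[("BL",*sc(35,155)),("BR",*sc(205,35)),("FL",*sc(232,228)),("FR",*sc(400,98)),("TL",*sc(480,402)),("TR",*sc(635,238)),("SL",*sc(290,312)),("SR",*sc(445,187))],
"side":[("BL",*sd(35,240)),("FL",*sd(303,305)),("FR",*sd(443,92)),("TL",*sd(624,462)),("TR",*sd(736,236)),("SL",*sd(378,387)),("SR",*sd(500,188))]}
def f(p):
    x,y,a,xb,xf,w=p;m={"BL":(xb,.075,.138),"BR":(xb,-.075,.138),"FL":(xf,.075,.138),"FR":(xf,-.075,.138),"TL":(-.114,.074,.096),"TR":(-.114,-.074,.096),"SL":(-.002,w,.092),"SR":(-.002,-w,.092)}
    r=[]
    for n,L in obs.items():
        for k,u,v in L:
            q=m[k];X=[x+np.cos(a)*q[0]-np.sin(a)*q[1],y+np.sin(a)*q[0]+np.cos(a)*q[1],q[2]]
            r+=list(proj(n,X)[0]-(u,v))
    return np.array(r)
s=least_squares(f,[.58,0,0,.15,.027,.07],loss="soft_l1");print(s.x.round(4),np.degrees(s.x[2]));print(f(s.x).reshape(-1,2).round(1).tolist())
E
```

```text
[ 0.5849  0.0032 -0.0497  0.1548  0.0273  0.0685] -2.849387854460734
[[-1.7, 0.2], [1.9, -0.0], [-1.2, 0.2], [0.3, -0.9], [-0.4, -2.4], [-1.0, 0.0], [0.0, 1.5], [-0.7, 0.2], [-0.0, -0.1], [-0.1, 0.2], [0.8, 0.2], [0.1, -1.5], [0.2, -1.6], [1.2, 0.4], [1.3, 0.5]]
```

Candidates for the target:
- scene (375,241): white with an orange stripe, measured about 50 x 66 mm.
- scene (177,371): white and green, measured about 57 x 57 mm, so this is the square one.
- scene (55,300): white cartons at the back by the pipette stand.
- Look-alikes: orange (384,218), purple (423,242) and purple (348,260).

I choose (375,241), at world (0.4865, -0.2665) with its length along y. The box is at (0.585, 0.003) with yaw -2.85°. In the close crops the striped carton is clearly oblong and the green one square.

```bash
python3 -m creep '[[0,0,0,0,0,-0.0481],[0,0,0,0,0,-0.0481],[0,0,0,0,0,-0.0481],[0,0,0,0,0,-0.0481],[0,0,0,0,0,-0.0481],[0,0,0,0,0,-0.0481],[0,0,0,0,0,-0.0481],[0,0,0,0,0,-0.0481],[0,0,0,0,0,-0.0481],[0,0,0,0,0,-0.0481],[0,0,0,0,0,-0.0481],[0.08,0.058,0,0,0,0],[0.08,0.058,0,0,0,0],[0.08,0.058,0,0,0,0],[0.08,0.058,0,0,0,0],[0.08,0.058,0,0,0,0],[0.08,0.058,0,0,0,0],[0.08,0.058,0,0,0,0],[0.08,0.058,0,0,0,0],[0.08,0.058,0,0,0,0]]' -1
python3 -m creep '[[0,0,0,0,0,0],[0,0,0,0,0,0],[0,0,0,0,0,0],[0,0,0,0,0,0]]'
cat > wr.py <<'E'
from cell import arm
from h import *
import sys
from scipy.spatial.transform import Rotation as Ro
s=arm.observe();w=arm.get_image("wrist")
pickle.dump((s,w),open("w.pkl","wb"))
cv2.imwrite(sys.argv[1],w["frame"][:,:,::-1])
print(s['position'].round(4),Ro.from_rotvec(s['ee_rot']).as_matrix().round(3).tolist())
E
python3 wr.py pics/w1.png
```

```text
clock: 1.77
position: [0.4883, -0.2695, 0.2265]
ee_rot: [-2.221, -2.221, 0.0]
force: [0.4, 0.4, -0.0]
width: 0.997
gripper_force: 0.0
clock: 2.1
position: [0.4868, -0.2726, 0.2264]
ee_rot: [-2.223, -2.219, 0.002]
force: [-0.1, -0.4, -0.2]
width: 1.0
gripper_force: 0.0
[ 0.4868 -0.2726  0.2264] [[0.002, 1.0, -0.001], [1.0, -0.002, -0.0], [-0.0, -0.001, -1.0]]
```

View pics/w1.png

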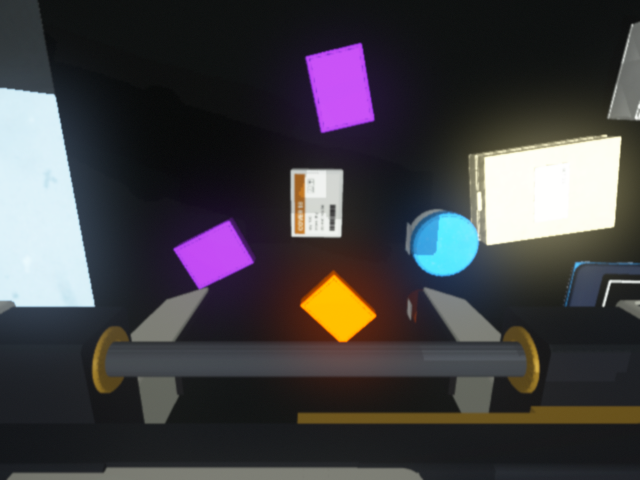

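The wrist view shows the carton alone with corners at (291,169), (343,169), (341,238) and (291,237). Orange is at (338,307), purple at (340,88) and (214,254).

```bash
python3 - <<'E'
from h import *
from scipy.spatial.transform import Rotation as Ro
s,w=pickle.load(open("w.pkl","rb"));R=Ro.from_rotvec(s['ee_rot']).as_matrix();M=w["mount"]
c=R@M[:3,3]+s['position'];X=[]
for p in[(291,169),(343,169),(341,238),(291,237)]:
    r=R@M[:3,:3]@np.linalg.solve(w["intrinsics"],[*p,1.]);X.append(c+r*(.016-c[2])/r[2])
X=np.array(X);e=np.roll(X,-1,0)-X
print(X.mean(0),np.linalg.norm(e,axis=1),np.degrees(np.arctan2(e[:,1],e[:,0])))
d=R.T@(X.mean(0)-s['position']);print(d/.4)
E
```

```text
[ 0.48838895 -0.26495375  0.016     ] [0.04924392 0.0679416  0.0499354  0.06692519] [-6.32155212e-02 -9.05458929e+01  1.78759769e+02  8.88637584e+01]
[0.01938893 0.00440168 0.5260038 ]
```

```bash
python3 -m creep '[[0.018,0.003,0,0,0,0],[0,0,0.085,0,0,0],[0,0,0.085,0,0,0],[0,0,0.085,0,0,0],[0,0,0.085,0,0,0],[0,0,0.085,0,0,0],[0,0,0.06,0,0,0],[0,0,0.03,0,0,0],[0,0,0.02,0,0,0],[0,0,0.01,0,0,0],[0,0,0,0,0,0],[0,0,0,0,0,0],[0,0,0,0,0,0]]'
```

```text
clock: 3.23
position: [0.4899, -0.2645, 0.0101]
ee_rot: [2.22, 2.22, 0.001]
force: [-0.7, 1.0, 0.5]
width: 1.0
gripper_force: 0.0
```

Lower 6 mm, then grip.

```bash
python3 -m creep '[[0,-0.003,0.008,0,0,0],[0,0,0.007,0,0,0],[0,0,0,0,0,0],[0,0,0,0,0,0]]'
python3 -m creep '[[0,0,0,0,0,0],[0,0,0,0,0,0],[0,0,0,0,0,0],[0,0,0,0,0,0],[0,0,0,0,0,0],[0,0,0,0,0,0],[0,0,0,0,0,0],[0,0,0,0,0,0],[0,0,0,0,0,0],[0,0,0,0,0,0],[0,0,0,0,0,0],[0,0,0,0,0,0],[0,0,0,0,0,0],[0,0,0,0,0,0]]' 1 15
```

```text
clock: 3.57
position: [0.4877, -0.2641, 0.0027]
ee_rot: [-2.221, -2.221, 0.0]
force: [-0.1, -0.6, 0.2]
width: 1.0
gripper_force: 0.0
clock: 4.73
position: [0.4878, -0.2641, 0.0027]
ee_rot: [2.221, 2.221, -0.0]
force: [0.5, 0.1, -0.3]
width: 0.543
gripper_force: 15.0
```

```bash
python3 -m creep '[[0,0,-0.04,0,0,0],[0,0,-0.085,0,0,0],[0,0,-0.085,0,0,0],[0,0,-0.085,0,0,0],[0,0,-0.085,0,0,0],[0,0,-0.04,0,0,0],[0,0,0,0,0,-0.0559],[0,0,0,0,0,-0.0559],[0,0,0,0,0,-0.0559],[0,0,0,0,0,-0.0559],[0,0,0,0,0,-0.0559],[0,0,0,0,0,-0.0559],[0,0,0,0,0,-0.0559],[0,0,0,0,0,-0.0559],[0,0,0,0,0,-0.0559],[0,0,0,0,0,-0.0559],[0,0,0,0,0,-0.0559],[0,0,0,0,0,-0.0559],[0,0,0,0,0,-0.0559],[0,0,0,0,0,0]]'
cat > t.py <<'E'
import sys
from cell import arm
import numpy as np
from scipy.spatial.transform import Rotation as Ro
s=arm.observe();R=Ro.from_rotvec(s['ee_rot']).as_matrix();a=-.0497
x,y,z=map(float,sys.argv[1:])   # target TCP in box frame
T=np.array([.585+np.cos(a)*x-np.sin(a)*y,.003+np.sin(a)*x+np.cos(a)*y,z])
print('tool y az',np.degrees(np.arctan2(R[1,1],R[0,1])),'joints',s['joints'].round(2),s['width'],s['gripper_force'])
print('units',(R.T@(T-s['position'])/.4).round(3))
q=s['position']-[.585,.003,0];print('box-frame TCP',np.cos(a)*q[0]+np.sin(a)*q[1],-np.sin(a)*q[0]+np.cos(a)*q[1],q[2])
E
python3 t.py -0.05 0 0.176
```

```text
clock: 6.4
position: [0.4875, -0.2642, 0.1705]
ee_rot: [-0.068, -3.14, -0.0]
force: [0.5, 0.6, -0.5]
width: 0.545
gripper_force: 15.0
tool y az 87.5056931997389 joints [ 0.91  0.47 -0.7   1.78  0.35  1.02  1.6 ] 0.5452589537990952 14.976895898580551
units [-0.089  0.679 -0.014]
box-frame TCP -0.0840817465206435 -0.2717034199063773 0.17048935462427112
```

```bash
python3 -m creep '[[-0.011,0.04,0,0,0,0],[-0.011,0.085,0,0,0,0],[-0.011,0.085,0,0,0,0],[-0.011,0.085,0,0,0,0],[-0.011,0.085,0,0,0,0],[-0.011,0.085,0,0,0,0],[-0.011,0.085,0,0,0,0],[-0.011,0.085,0,0,0,0],[0,0.04,0,0,0,0],[0,0,0,0,0,0],[0,0,0,0,0,0],[0,0,0,0,0,0]]'
python3 t.py -0.05 0 0.100
python3 - <<'E'
from cell import arm
import cv2
f=arm.get_image("side")["frame"][140:300,170:370,::-1];cv2.imwrite("pics/s2.png",cv2.resize(f,None,fx=3.5,fy=3.5))
E
```

```text
clock: 7.4
position: [0.536, 0.0028, 0.1705]
ee_rot: [-0.081, -3.14, 0.002]
force: [0.5, -0.7, -0.5]
width: 0.546
gripper_force: 15.0
tool y az 87.04337963702642 joints [ 0.44  0.45 -0.74  1.82  0.36  1.01  1.07] 0.5464883694807834 14.978549480438232
units [0.003 0.007 0.176]
box-frame TCP -0.04896273272641729 -0.00263429770111721 0.17050954619141176
```

View pics/s2.png

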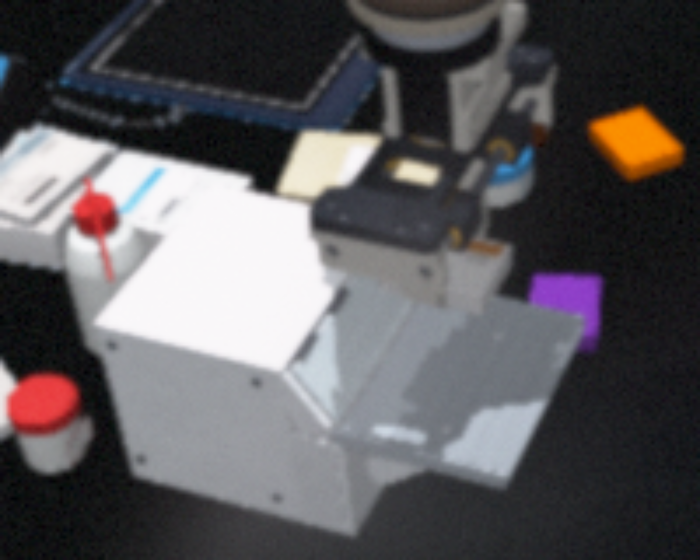

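The carton is held above the middle of the tray (tray corners about (505,485) and (580,320), gripper at (420,260)), with nothing in the way. Next is lowering to just above the tray.

```bash
python3 -m creep '[[0,0.006,0.05,0,0,0],[0,0,0.07,0,0,0],[0,0,0.04,0,0,0],[0,0,0.02,0,0,0],[0,0,0,0,0,0],[0,0,0,0,0,0]]'
python3 -m creep '[[0,0,0.004,0,0,0],[0,0,0.004,0,0,0],[0,0,0.004,0,0,0],[0,0,0,0,0,0],[0,0,0,0,0,0],[0,0,0,0,0,0]]'
```

```text
clock: 7.95
position: [0.5364, 0.0056, 0.099]
ee_rot: [-0.079, -3.14, 0.0]
force: [1.1, -0.1, 0.4]
width: 0.544
gripper_force: 15.0
clock: 8.45
position: [0.5363, 0.0063, 0.0941]
ee_rot: [0.076, 3.14, -0.0]
force: [-0.7, -0.2, -0.3]
width: 0.544
gripper_force: 15.0
```

Release to about 68 mm, then up 75 mm, back 70 mm.

```bash
python3 -m creep '[[0,0,0.002,0,0,0],[0,0,0,0,0,0],[0,0,0,0,0,0],[0,0,0,0,0,0],[0,0,0,0,0,0],[0,0,0,0,0,0]]' -0.5
python3 -m creep '[[0,0,-0.03,0,0,0],[0,0,-0.06,0,0,0],[0,0,-0.06,0,0,0],[0,0,-0.02,0,0,0],[0.05,0,0,0,0,0],[0.08,0,0,0,0,0],[0.04,0,0,0,0,0],[0,0,0,0,0,0],[0,0,0,0,0,0],[0,0,0,0,0,0]]'
python3 t.py -0.11 0 0.094
python3 wr.py pics/w2.png
```

```text
clock: 8.95
position: [0.5363, 0.0063, 0.0931]
ee_rot: [0.076, 3.141, 0.0]
force: [0.4, -0.1, 1.0]
width: 0.749
gripper_force: 0.0
clock: 9.78
position: [0.4693, 0.0095, 0.1617]
ee_rot: [0.077, 3.139, -0.0]
force: [0.2, 0.5, 0.5]
width: 0.757
gripper_force: 0.0
tool y az 87.18446766565727 joints [ 0.49  0.36 -0.78  1.98  0.32  0.92  1.07] 0.7565747907168291 0.0
units [-0.015 -0.002  0.169]
box-frame TCP -0.11592784932959967 0.0007239083086945904 0.16166162365109243
[0.4693 0.0095 0.1617] [[-0.999, 0.049, 0.001], [0.049, 0.999, -0.0], [-0.001, 0.0, -1.0]]
```

View pics/w2.png

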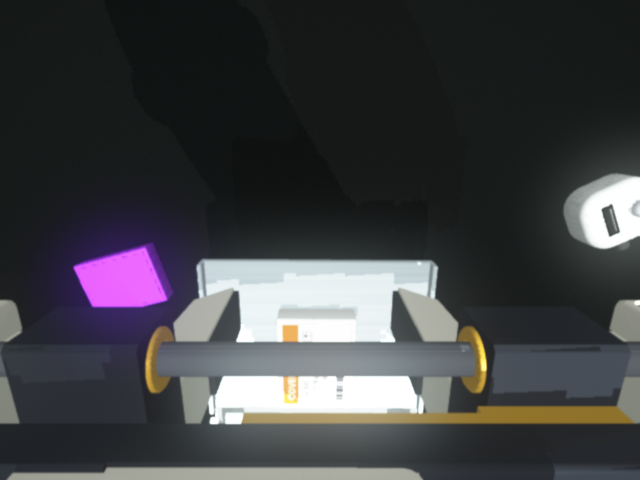

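The carton lies square and centred on the tray, with its rear top edge at (278–356, 310). I'll narrow the fingers, lower them behind it and push.

```bash
python3 -m creep '[[0,0,0,0,0,0],[0,0,0,0,0,0],[0,0,0,0,0,0],[0,0,0,0,0,0],[0,0,0,0,0,0],[0,0,0,0,0,0],[0,0,0,0,0,0],[0,0,0,0,0,0],[0,0,0,0,0,0],[0,0,0,0,0,0],[0,0,0.04,0,0,0],[0,0,0.07,0,0,0],[0,0,0.04,0,0,0],[0,0,0.012,0,0,0],[0,0,0,0,0,0],[0,0,0,0,0,0]]' 0.83
python3 t.py 0.013 0 0.096
```

```text
clock: 11.17
position: [0.4686, 0.0099, 0.0968]
ee_rot: [0.076, 3.14, 0.0]
force: [0.8, -0.4, 0.7]
width: 0.087
gripper_force: 0.0
tool y az 87.2296249800058 joints [ 0.43  0.45 -0.73  2.05  0.42  0.79  0.97] 0.08725973739688311 0.0
units [-0.324 -0.003  0.002]
box-frame TCP -0.11659715578887907 0.0010935211093688899 0.09683865812156964
```

```bash
python3 -m creep '[[-0.018,0,0,0,0,0],[-0.018,0,0,0,0,0],[-0.018,0,0,0,0,0],[-0.018,0,0,0,0,0],[-0.018,0,0,0,0,0],[-0.018,0,0,0,0,0],[-0.018,0,0,0,0,0],[-0.018,0,0,0,0,0],[-0.018,0,0,0,0,0],[-0.018,0,0,0,0,0],[-0.018,0,0,0,0,0],[-0.018,0,0,0,0,0]]'
python3 t.py 0.013 0 0.097
python3 - <<'E'
from cell import arm
import cv2
f=arm.get_image("scene")["frame"][170:310,190:365,::-1];cv2.imwrite("pics/s3.png",cv2.resize(f,None,fx=4,fy=4))
E
```

```text
clock: 12.17
position: [0.5548, 0.0054, 0.0961]
ee_rot: [-0.076, -3.14, 0.0]
force: [-1.8, 1.1, -0.5]
width: 0.083
gripper_force: 1.2
tool y az 87.21924190242622 joints [ 0.38  0.57 -0.68  1.85  0.45  0.89  1.  ] 0.08305950824326017 1.195899797603488
units [-0.108 -0.002 -0.002]
box-frame TCP -0.03029641779269954 0.0008832225655310082 0.09608689651809256
```

View pics/s3.png

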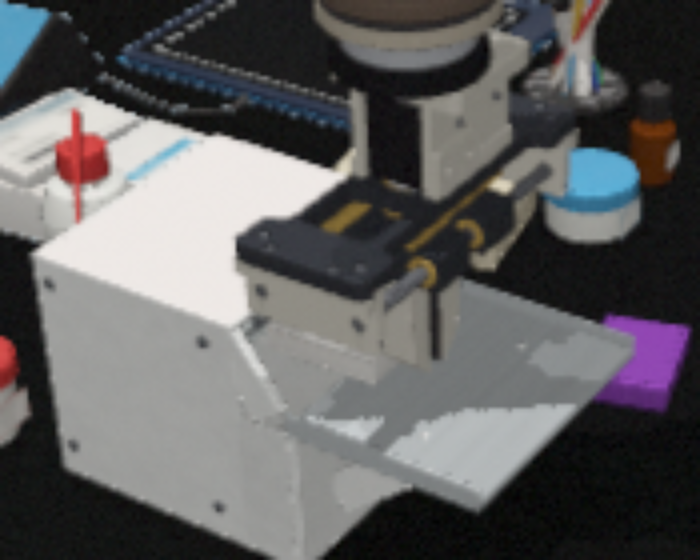

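The carton (about (340,350), ahead of the finger at (420,330)) is entering under the flap. The push carries on to the limit.

```bash
python3 -m creep '[[-0.016,0,0,0,0,0],[-0.016,0,0,0,0,0],[-0.016,0,0,0,0,0],[-0.016,0,0,0,0,0],[-0.016,0,0,0,0,0],[-0.016,0,0,0,0,0],[-0.01,0,0,0,0,0],[0,0,0,0,0,0],[0,0,0,0,0,0],[0,0,0,0,0,0]]'
python3 t.py 0.013 0 0.097
```

```text
clock: 13.05
position: [0.5966, 0.0033, 0.0963]
ee_rot: [-0.076, -3.14, 0.0]
force: [-1.1, 0.2, -0.1]
width: 0.082
gripper_force: 0.6
tool y az 87.2138434877074 joints [ 0.36  0.62 -0.67  1.75  0.46  0.94  1.02] 0.0818226252779882 0.5827158370993857
units [-0.003 -0.002 -0.002]
box-frame TCP 0.011607496156844104 0.0008588974676688794 0.09626098031561603
```

```bash
python3 -m creep '[[0.03,0,0,0,0,0],[0.06,0,0,0,0,0],[0.08,0,0,0,0,0],[0.08,0,0,0,0,0],[0.08,0,0,0,0,0],[0,0,-0.08,0,0,0],[0,0,-0.08,0,0,0],[0,0,-0.08,0,0,0],[0,0,-0.04,0,0,0],[0,0,0,0,0,0],[0,0,0,0,0,0],[0,0,0,0,0,0]]'
python3 - <<'E'
from cell import arm
import cv2,numpy as np
g=lambda n,y,x:cv2.resize(arm.get_image(n)["frame"][y:y+120,x:x+160,::-1],None,fx=2.5,fy=2.5)
cv2.imwrite("pics/s4.png",np.hstack([g("scene",195,200),g("side",180,195)]))
E
```

```text
clock: 14.05
position: [0.4646, 0.0095, 0.2076]
ee_rot: [-0.077, -3.14, 0.001]
force: [0.1, -0.2, 0.1]
width: 0.086
gripper_force: 0.0
```

View pics/s4.png

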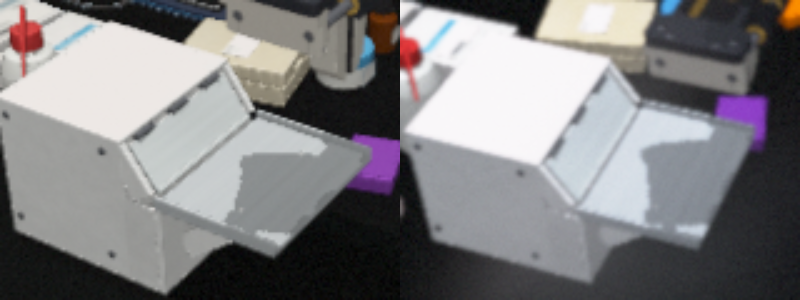

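Both views show the tray empty (centre about (265,170) left, (660,170) right) and the flap shut flush (about (190,130) left, (590,130) right). The gripper is clear, so I'll hand in.

```bash
python3 -c "
from cell import arm
print(arm.sign_off())"
```

```text
the job is handed in; nothing more can be done
None
```

I pushed the oblong carton through the flap into the returns box. The last pictures show the tray empty and the flap shut; I never went near the square carton, and the job was handed in at about 14 s with no verdict returned.

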